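# Check a scrap offcut on the alloy meter and sort it

## Task

Check the aluminium offcut on the alloy meter: first turn the meter's dial so that its pointed nose lines up with the raised tab on the bezel, then lay the offcut flat in the cradle of the test stand and let go of it. Push the stand's sprung plunger fully down for a moment and let it come back up, then take the offcut out of the cradle and put it in the blue crate. Leave the dial on its mark, and leave the brass coupling, the can and the wrench alone.

Things in the scene. Friction and masses are not known exactly. Their poses are not given: they have to be found in the camera images.
- meter: Alloy meter, a fixed grey wedge-shaped box 164 mm deep (its x), 150 mm wide (its y), 126 mm tall at the back, 43 mm at its low front edge. Origin: centre of its underside. Its front (its own -x) faces roughly the robot's left. Its panel slopes 30 deg, facing front and up, so the dial axis leans 30 deg from vertical towards the front. The printed ticks mean nothing here.
- dial_grip (a point): Grip point of the black dial, on its axis, 32 mm out from the panel. z points out of the panel; y along the grip bar to its nose. The bar is 16 mm wide, 60 mm long and stands 8 to 40 mm above the panel, on a round skirt 72 mm across. A low nose, 10 mm wide, sticks out of one end of the bar to 39 mm from the axis; a white line on top runs to it.
- dial (a joint): Angle of the dial, rad, 0 to 2.8; grows clockwise as seen looking at the panel. 0: nose points along the meter's own +y; 1.57: nose points up the slope. Takes about 0.06 N m to turn and stays where it is left. The nose is on the tab when this equals bezel.
- bezel_tab (a point): Top of the dark raised index tab (7 x 15 mm, 6 mm high) on the flat round bezel, 118 mm across, around the dial; the tab is centred 51.5 mm from the dial's axis. y points from the axis outwards along the tab, z out of the panel.
- bezel (a joint): Angle of the bezel's tab, same zero and direction as dial. It is locked.
- stand: Test stand, a fixed dark steel plate 230 mm (x) by 120 mm (y), 20 mm thick, with the cradle on its front (-x) part and a grey housing, 60 x 60 mm, top at 90 mm, on its back part, centred 85 mm behind the origin. Origin: centre of its underside.
- cradle (a point): Middle of the cradle's floor, 20 mm above the table. The cradle is a shallow nest 140 mm long along the stand's x and 54 mm wide along y, inside steel rails 8 mm thick and 10 mm high (their tops are 30 mm above the table).
- plunger_top (a point): Middle of the top of the plunger's black mushroom head, 50 mm across, 14 mm thick, on a stem above the grey housing; 130 mm above the table when up. It lies 120 mm beyond the cradle's middle along the stand's x.
- plunger (a joint): How far the plunger is pressed, m: 0 up, 0.020 fully down. The spring pushes back with 3.5 N at the top and 10.5 N at the bottom.
- offcut: The aluminium offcut, a square slotted profile 120 mm long (its x), 40 mm wide and 40 mm high, about 0.25 kg, lying on the rubber mat. Origin: centre of its underside.
- offcut_center (a point): The middle of the offcut, 20 mm above its underside.
- crate: Blue lattice-walled crate, fixed, 240 mm (x) by 180 mm (y), 65 mm high, walls 4 mm, floor 5 mm thick. Origin: centre of its underside.
- mat: Black rubber mat, 260 mm (x) by 200 mm (y), 4 mm thick, fixed. The offcut and the coupling start on it. Origin: centre of its underside.
- coupling: Bystander: upright brass pipe coupling, 48 mm across, 64 mm tall. Origin: centre of its underside.
- can: Bystander: upright steel can, 66 mm across, 115 mm tall. Origin: centre of its underside.
- wrench: Bystander: steel wrench, 180 mm long, lying flat. Origin: on its underside.
Mind the look-alikes: they are no part of the job. What is shaped like the meter but orange or turquoise is not meant.

How it is judged (in metres and radians):
On the way, in this order (a step that is already met when the one before it is completed fails the run):
1. the dial's nose is lined up with the bezel's tab (within 7 degrees) (angle between the y axis of dial_grip and the y axis of bezel_tab, either way round below 0.12 rad), for 0.3 s.
2. with the dial on its mark, the offcut lies flat in the cradle, let go (angle between the y axis of dial_grip and the y axis of bezel_tab, either way round below 0.12 rad and x of offcut_center in the frame of cradle between -0.016 and 0.016 m and y of offcut_center in the frame of cradle between -0.012 and 0.012 m and z of offcut_center in the frame of cradle between 0.015 and 0.025 m and contact force between the fingers and offcut below 0.1 N), for 0.3 s.
3. with the offcut lying in the cradle and the dial on its mark, the plunger is pushed fully down (more than 17 of its 20 mm) (angle between the y axis of dial_grip and the y axis of bezel_tab, either way round below 0.12 rad and x of offcut_center in the frame of cradle between -0.016 and 0.016 m and y of offcut_center in the frame of cradle between -0.012 and 0.012 m and z of offcut_center in the frame of cradle between 0.015 and 0.025 m and value of joint plunger above 0.017 m), for 0.1 s.
4. the plunger is back up and the offcut lies in the crate (value of joint plunger below 0.004 m and x of offcut_center in the frame of crate between -0.115 and 0.115 m and y of offcut_center in the frame of crate between -0.085 and 0.085 m and z of offcut_center in the frame of crate below 0.055 m and linear speed of offcut below 0.03 m/s), for 0.2 s.
At the end, for the whole second after the job is handed in: The offcut lies at rest inside the crate (its middle within the walls, no more than 55 mm above the crate's underside), released; the dial's nose is within 7 degrees (0.12 rad) of the bezel's tab; the plunger is up (less than 4 mm down) (all of step 4 and angle between the y axis of dial_grip and the y axis of bezel_tab, either way round below 0.12 rad and contact force between the fingers and offcut below 0.1 N); the robot touches nothing.
It fails at once if the coupling is pushed aside by more than 25 mm or tipped over (distance of coupling from where it was at the start of the episode above 0.025 m or angle between coupling's own z axis and vertical above 0.5 rad).
It fails at once if the can is pushed aside by more than 25 mm or tipped over (distance of can from where it was at the start of the episode above 0.025 m or angle between can's own z axis and vertical above 0.5 rad).
It fails at once if the wrench is pushed aside by more than 25 mm (distance of wrench from where it was at the start of the episode above 0.025 m).
It also fails if it takes over 72 s, if anything falls off the work surface, if the arm or the gripper's body presses on something with over 40 N, if the wrist force passes 120 N, or if a joint passes its speed limit or range.

## Robot

A 6-joint arm with a two-finger parallel gripper is mounted at the origin on the work surface. World frame = base frame: x ahead of the robot, y to its left, z up, the work surface at z = 0. Lengths are in mm, angles in rad, forces in N, time in s.
With the tool pointing down it reaches from about 275 to 1000 mm from the base axis. Payload 8.4 kg.
Tool frame: the origin (TCP) lies between the finger pads; the fingertips stand 17 mm ahead of it and the grasp point (between the pads) lies 2 mm behind it; z points along the fingers, y is the line along which they close (so a half turn about z gives the same grasp; the last joint's range is limited). The gripper opens to 85 mm and grips with 20 to 120 N. Pads are 22 mm wide; open, the fingers measure 114 mm over their backs; the gripper's body (76 mm by 85 mm) begins 54 mm behind the grasp point. The pads swing forward as they close: fully open they stand 13 mm farther back than shut.
Start: joints at [-1.351, 0.353, 1.633, -0, 1.155, -0.002], TCP at [137.489, -609.692, 248.281] pointing down, gripper open.
Joint ranges: [-2.63, 2.63], [-0.92, 2.1], [0.06, 2.66], [-1.3, 4.44], [0, 2.69], [-3.02, 3.02]. Speed limits (rad/s): [2.22, 2.22, 2.79, 3.14, 3.14, 3.14].

## Interface

Orientations are given as [roll, pitch, yaw] about the fixed x, y, z axes, in that order (R = Rz(yaw) Ry(pitch) Rx(roll)).
In Python, from rig import sense, grab_frame, sign_off gives the robot as it stands. The module is installed in compiled form; this text tells all that it offers.
- The arm moves only by the tool send_rows, never from a script. Its argument "moves" is a list that holds one entry, the list of rows, each a list of 7 numbers: the shift along the world's x, y, z in m, then the turn, a rotation vector about the world's x, y, z in rad, then the opening, from -1 (shut) to 1 (fully open). In form: [[[dx, dy, dz, rx, ry, rz, jaw], ...]]. A call has 1 to 10 rows; each row shifts and turns the commanded pose from where the row before left it; what a row does not reach is not made up. A row lasts 1/10 s, in which the tool goes at most 50 mm and 8.59 degrees, less where a joint would pass 70% of its speed; a pose out of reach is approached as far as the arm can. A call with a gripper value outside its range is refused whole. The fingers move at their own pace and stop on an object; "grip_force" is the grip in N (left out, the last holds). Time passes only in rows, so rows that do not move let the fingers close. It gives the time, the measured TCP pose, the force, the opening and the grip force at its end, in the units of the state.
- sense(): the state, without advancing time (a new reading comes with each control period).
- grab_frame(name): name is "scene" or "side" or "wrist"; returns a dict with "img" (480x640x3 uint8, red, green, blue), "mtx" (3x3 intrinsics, pixels), "rvec" (rotation vector, rad) and "tvec" (3), from world to camera coordinates, as OpenCV has them; the wrist camera has in their place "T_tool_cam" (4x4, takes a point from camera to tool coordinates, whose origin is the TCP and whose axes are the flange's). Camera axes: x right, y down, z forward; pixel columns grow to the right and rows downward; lengths in mm; the calibration is good to about 2 mm. The wrist camera is an equidistant fisheye: a pixel r from the principal point sees the ray r / f radians off the axis. A picture is of the moment at which its call begins: read the wrist's pose just before it. There is no depth.
- sign_off(): hands the job in; it is judged then, once.
The state is a dict: "clock": time; "qpos": joint angles; "qvel": joint speeds; "joint_efforts": joint torques, N m; "eef_pos": TCP position; "tcp_rot": TCP orientation; "contact_force": force on the tool from outside, world axes, zero at the start; "wrist_torque": the same for the moment, N m; "opening": opening from 0.0 (shut) to 1.0 (fully open); "grasp_force": force on a finger pad.
Only numpy, scipy, OpenCV 4.12 (cv2) and the standard library are available. Lean on these libraries where they do the work, as an engineer would, in place of code of your own. Each camera call takes 0.05 s, during which the arm holds its last target. There are 200 camera calls.

## Working session

There is one attempt and no reset: what is moved stays moved. The work goes in short steps, Python scripts to look and compute and a tool call to move; the robot and the scene stay as the last step left them, time stands still between calls to the robot, and variables do not carry over. Pictures are saved under pics/ and viewed, at most 10 in all, crops included, and the job is handed in when it is done.

Besides the shell and the picture viewer there is one more tool, called after "Emit:" as name(argument=value, ...) on one line, values as JSON. send_rows: Moves the arm, as the interface text tells. Its arguments: {"type":"object","properties":{"moves":{"type":"array"},"grip_force":{"type":"number"}},"required":["moves"]}

```bash
mkdir -p pics; cat > h.py <<'E'
import numpy as np, cv2, pickle
from scipy.spatial.transform import Rotation as R
from rig import sense, grab_frame
def cam(f): 
    Rm=cv2.Rodrigues(np.array(f['rvec'],float))[0]; t=np.array(f['tvec'],float).ravel(); return Rm,t,np.array(f['mtx'],float)
def plane(f,uv,z):
    Rm,t,K=cam(f); c=-Rm.T@t; d=Rm.T@np.linalg.solve(K,[uv[0],uv[1],1]); return c+d*(z-c[2])/d[2]
def proj(f,P):
    return cv2.projectPoints(np.array(P,float).reshape(-1,1,3),np.array(f['rvec'],float),np.array(f['tvec'],float),np.array(f['mtx'],float),None)[0].reshape(-1,2)
def tri(fa,a,fb,b):
    A=[];B=[]
    for f,u in((fa,a),(fb,b)):
        Rm,t,K=cam(f); c=-Rm.T@t; d=Rm.T@np.linalg.solve(K,[u[0],u[1],1]); d/=np.linalg.norm(d); M=np.eye(3)-np.outer(d,d);A.append(M);B.append(M@c)
    return np.linalg.solve(sum(A),sum(B))
E
python3 - <<'E'
from h import *
F={}
for n in('scene','side'):
    F[n]=grab_frame(n); cv2.imwrite(f'pics/{n}0.png',F[n]['img'][:,:,::-1]); Rm,t,K=cam(F[n]); print(n,(-Rm.T@t).round(),Rm[2].round(2),K[0,0])
s=sense();print(s['clock'],s['eef_pos'],s['tcp_rot'],s['opening'])
F['wrist']=grab_frame('wrist');cv2.imwrite('pics/wrist0.png',F['wrist']['img'][:,:,::-1]);print(F['wrist']['mtx'],np.array(F['wrist']['T_tool_cam']).round(3))
pickle.dump(F,open('F0.pkl','wb'))
E
```

```text
scene [1214.  229. 1190.] [-0.53 -0.17 -0.83] 575.0217059652696
side [ 402. -515.  730.] [ 0.11  0.62 -0.78] 436.29633440421
0.1 [ 137.41321395 -609.28567309  247.61625347] [-3.14030776e+00 -1.36871213e-05  2.21816339e-01] 0.9983360588714587
[[371.64829954   0.         311.72895102]
 [  0.         371.64829954 244.67066181]
 [  0.           0.           1.        ]] [[-0.00000e+00 -9.63000e-01 -2.71000e-01  6.91860e+01]
 [ 1.00000e+00 -1.00000e-03  1.00000e-03 -1.30000e-02]
 [-1.00000e-03 -2.71000e-01  9.63000e-01 -1.26081e+02]
 [ 0.00000e+00  0.00000e+00  0.00000e+00  1.00000e+00]]
```

View pics/scene0.png

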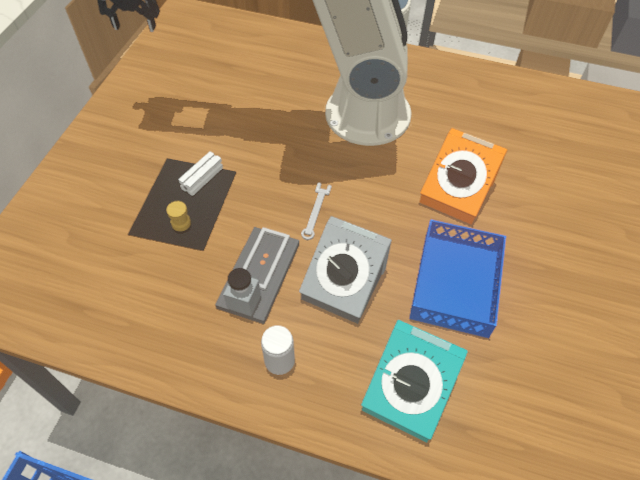

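View pics/side0.png

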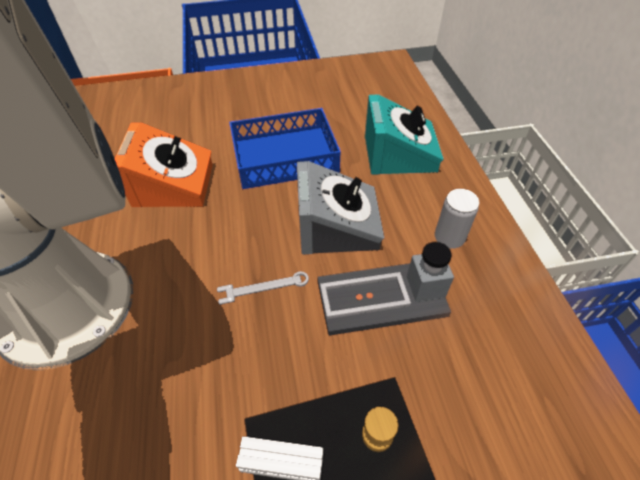

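Candidates for the meter: grey (scene 345,268 / side 340,205), orange look-alike (462,172 / 165,165), turquoise look-alike (413,380 / 402,135). The grey one fits. For the crate, the blue one on the table (458,275 / 285,148) fits; the blue ones off the table don't. The offcut is at (200,173) in scene, the coupling beside it at (178,213), and the stand at (258,272). I'll check the meter in one close crop.

```bash
python3 - <<'E'
from h import *
F=pickle.load(open('F0.pkl','rb'))
a=cv2.resize(F['scene']['img'][215:325,295:395],None,fx=5,fy=5,interpolation=cv2.INTER_CUBIC)[:, :400*5//4]
b=cv2.resize(F['side']['img'][150:260,290:390],None,fx=5,fy=5,interpolation=cv2.INTER_CUBIC)
c=np.hstack([a,b]); c=cv2.resize(c,(800,440)); cv2.imwrite('pics/crop1.png',c[:,:,::-1])
E
```

```text
(no output)
```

View pics/crop1.png

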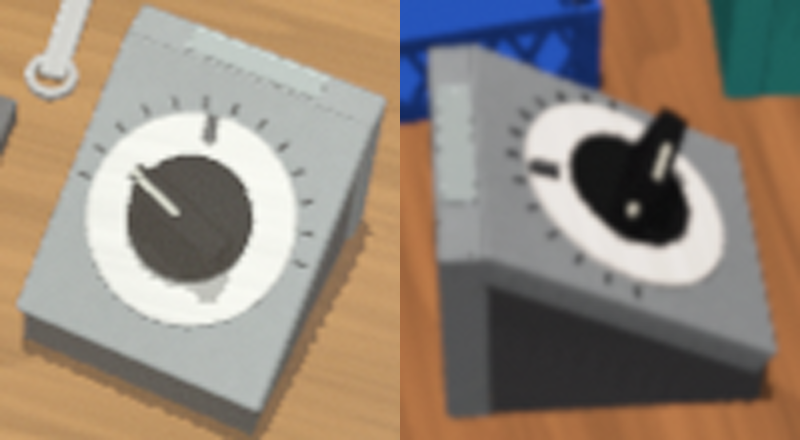

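View pics/wrist0.png

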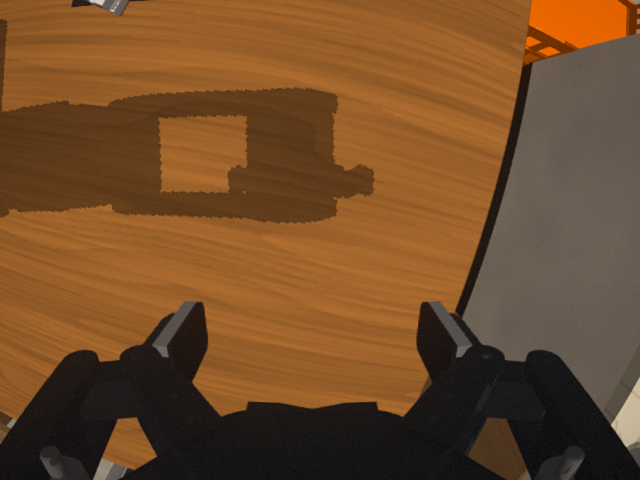

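The scene crop shows the grey meter. Its tall, labelled back is towards the robot and its low front edge runs (20,305)–(250,405). The dial nose and white line point up-left, (178,212)→(132,172), and the dark tab is at (210,128). In the side crop the tab is at (543,168). The wrist view shows only bare table.

```bash
cat > m.py <<'E'
from h import *
F=pickle.load(open('F0.pkl','rb'));S,D=F['scene'],F['side']
def blob(f,box,fn,name):
    x0,y0,x1,y1=box; hsv=cv2.cvtColor(f['img'],cv2.COLOR_RGB2HSV).astype(int); m=np.zeros((480,640),np.uint8); m[y0:y1,x0:x1]=fn(hsv[y0:y1,x0:x1])*255
    cs=cv2.findContours(m,cv2.RETR_EXTERNAL,cv2.CHAIN_APPROX_NONE)[0]; c=max(cs,key=cv2.contourArea); return c
sc=lambda u,v:(295+u/4,215+v/4)
sd=lambda u,v:(290+(u-400)/4,150+v/4)
if __name__=='__main__':
    W=lambda h:(h[...,2]>215)&(h[...,1]<40)
    es=cv2.fitEllipse(cv2.convexHull(blob(S,(310,235,375,302),W,'')));ed=cv2.fitEllipse(cv2.convexHull(blob(D,(315,170,375,226),W,'')))
    print(es,ed); c=tri(S,es[0],D,ed[0]); print('bezel c',c.round(1))
    tab=tri(S,sc(210,128),D,sd(543,168));print('tab',tab.round(1))
    print('bar line end hi',plane(S,sc(132,172),150).round(1))
    A=[plane(S,sc(*p),z) for p,z in (((143,5),126),((387,100),126),((20,305),43),((250,405),43))]
    print(np.round(A,1))
    print('side corners',[plane(D,sd(*p),z).round(1) for p,z in (((430,45),126),((437,258),126),((775,350),43),((735,145),43),((450,415),0),((770,398),0))])
    dk=lambda h:(h[...,2]<60)
    for f,b in((S,(226,266,254,292)),(D,(420,242,452,268))):
        m=blob(f,b,dk,''); e=cv2.fitEllipse(m); print('plg',e)
    off=blob(S,(175,150,228,195),lambda h:(h[...,2]>120)&(h[...,1]<60),''); print('off',cv2.minAreaRect(off)); print(cv2.approxPolyDP(cv2.convexHull(off),3,True).reshape(-1,2).tolist())
    bl=blob(S,(400,210,515,345),lambda h:(h[...,0]>100)&(h[...,0]<125)&(h[...,1]>130),''); print('crate',cv2.approxPolyDP(cv2.convexHull(bl),4,True).reshape(-1,2).tolist())
    mt=blob(S,(120,150,245,255),lambda h:(h[...,2]<75),''); print('mat',cv2.approxPolyDP(cv2.convexHull(mt),4,True).reshape(-1,2).tolist())
E
python3 m.py; python3 - <<'E'
from m import *
a=cv2.resize(S['img'][220:325,212:307],None,fx=4,fy=4,interpolation=cv2.INTER_CUBIC)
b=cv2.resize(D['img'][238:338,312:457],None,fx=2.76,fy=2.76,interpolation=cv2.INTER_CUBIC)
b=np.vstack([b,np.zeros((420-b.shape[0],b.shape[1],3),np.uint8)])
cv2.imwrite('pics/crop2.png',np.hstack([a,b])[:,:,::-1]);print(a.shape,b.shape)
E
```

```text
((342.34429931640625, 269.25274658203125), (52.294979095458984, 52.87150573730469), 12.92969036102295) ((348.0645751953125, 201.99075317382812), (30.970178604125977, 48.196800231933594), 115.49683380126953)
bezel c [574.8  85.5  81.2]
tab [531.6  86.7 114.4]
bar line end hi [592.4  60.4 150. ]
[[469.1  29.4 126. ]
 [489.5 177.4 126. ]
 [632.2   8.9  43. ]
 [652.3 149.1  43. ]]
side corners [array([491. , 173.6, 126. ]), array([469.7,  26.5, 126. ]), array([635.8,   5.1,  43. ]), array([656.1, 151.1,  43. ]), array([471.9,  29.3,   0. ]), array([638.6,   6.9,   0. ])]
(420, 380, 3) (420, 400, 3)Traceback (most recent call last):
  File "m.py", line 19, in <module>
    m=blob(f,b,dk,''); e=cv2.fitEllipse(m); print('plg',e)
  File "m.py", line 5, in blob
    cs=cv2.findContours(m,cv2.RETR_EXTERNAL,cv2.CHAIN_APPROX_NONE)[0]; c=max(cs,key=cv2.contourArea); return c
                                                                         ~~~^^^^^^^^^^^^^^^^^^^^^^^^
ValueError: max() iterable argument is empty
```

View pics/crop2.png

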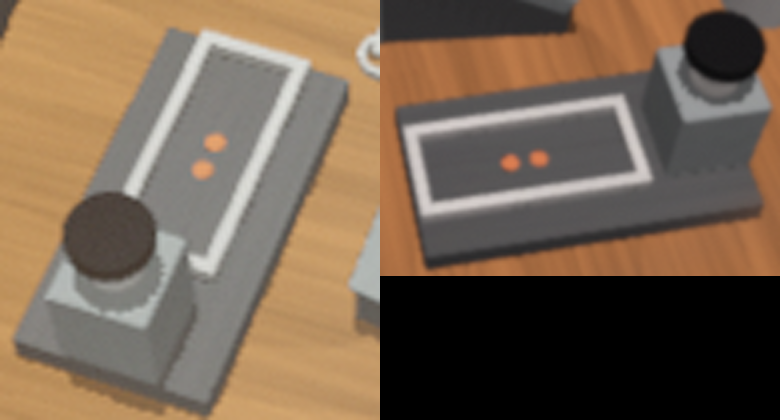

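Crop 2 shows the stand's white cradle rails. Their outer corners in the side part are (404,126), (622,97), (652,180) and (425,212). The black plunger head is at (109,228) in the scene part and (722,45) in the side part.

```bash
python3 - <<'E'
from m import *
sc2=lambda u,v:(212+u/4,220+v/4); sd2=lambda u,v:(312+(u-380)/2.76,238+v/2.76)
A=np.array([plane(D,sd2(*p),30) for p in((404,126),(622,97),(652,180),(425,212))]);print('cradle side',A.round(1)[:,:2].tolist(),A.mean(0).round(1),np.linalg.norm(np.diff(A,axis=0),axis=1).round(1))
B=np.array([plane(S,sc2(*p),30) for p in((205,30),(310,65),(210,274))]);print('cradle scene',B.round(1)[:,:2].tolist(),'mid',((B[0]+B[2])/2).round(1),np.linalg.norm(np.diff(B,axis=0),axis=1).round(1))
print('plunger',plane(S,sc2(109,228),130).round(1),plane(D,sd2(724,42),130).round(1))
n=np.array([.495,-.065,.866]);C=np.array([574.8,85.5,81.2])
def onp(f,uv,h):
    Rm,t,K=cam(f); c=-Rm.T@t; d=Rm.T@np.linalg.solve(K,[uv[0],uv[1],1]); P=C+n*h; return c+d*(n@(P-c))/(n@d)
u=np.array([-.858,.113,.5]);y=np.array([-.13,-.991,0])
for nm,f,uv,h in(('line0',S,sc(178,212),40),('line1',S,sc(132,172),40),('line1low',S,sc(132,172),14),('sd a',D,sd(657,178),40),('sd b',D,sd(668,146),40),('sd nose',D,sd(632,208),14),('tabS',S,sc(210,128),6),('tabD',D,sd(543,168),6)):
    q=onp(f,uv,h)-C; print(nm,'y',round(q@y,1),'up',round(q@u,1))
V=lambda h:(h[...,2]>120)&(h[...,1]<60)
for nm,f,b,fn in(('off',S,(175,150,228,195),V),('offD',D,(230,430,330,480),V),('crate',S,(400,210,515,345),lambda h:(h[...,0]>100)&(h[...,0]<125)&(h[...,1]>130)),('mat',S,(120,150,245,255),lambda h:(h[...,2]<75))):
    p=cv2.approxPolyDP(cv2.convexHull(blob(f,b,fn,'')),3,True).reshape(-1,2); z={'off':44,'offD':44,'crate':65,'mat':4}[nm]
    print(nm,p.tolist(),[plane(f,q,z)[:2].round(0).tolist() for q in p])
print('coupling',plane(S,(177,208),68).round(),'can',plane(S,(277,336),115).round(),'crate side',[plane(D,q,65).round() for q in((232,121),(322,108),(340,148),(243,183))])
E
```

```text
cradle side [[490.8, -69.8], [644.9, -76.4], [643.8, -144.0], [491.0, -137.8]] [ 567.6 -107.    30. ] [154.3  67.7 152.9]
cradle scene [[485.6, -136.2], [490.2, -66.4], [643.9, -73.2]] mid [ 564.7 -104.7   30. ] [ 70.  153.9]
plunger [ 683.6 -107.8  130. ] [ 684.8 -112.   130. ]
line0 y -3.0 up 5.5
line1 y 28.8 up 16.3
line1low y 34.2 up 16.2
sd a y 22.2 up 8.7
sd b y -4.6 up -1.6
sd nose y 18.9 up 6.2
tabS y 4.0 up 55.1
tabD y 3.4 up 51.7
off [[220, 157], [221, 169], [194, 194], [181, 188], [178, 179], [208, 152]] [[317.0, -321.0], [355.0, -302.0], [452.0, -334.0], [444.0, -374.0], [420.0, -394.0], [311.0, -358.0]]
offD [[322, 448], [319, 479], [252, 473], [236, 466], [242, 437]] [[435.0, -357.0], [423.0, -395.0], [332.0, -370.0], [310.0, -356.0], [322.0, -319.0]]
crate [[431, 220], [505, 236], [496, 320], [488, 336], [413, 317]] [[363.0, 251.0], [354.0, 426.0], [580.0, 437.0], [623.0, 426.0], [628.0, 265.0]]
mat [[190, 227], [182, 233], [175, 231]] [[525.0, -320.0], [547.0, -331.0], [547.0, -350.0]]
coupling [ 520. -344.   68.] can [780.  11. 115.] crate side [array([364., 426.,  65.]), array([596., 433.,  65.]), array([605., 269.,  65.]), array([371., 197.,  65.])]
```

```bash
cat >> h.py <<'E'
n=np.array([.495,-.065,.866]);n/=np.linalg.norm(n); C=np.array([574.8,85.5,81.2]); uu=np.array([-.858,.113,.5]); uu/=np.linalg.norm(uu); yy=np.cross(uu,n)
if yy[1]>0: yy=-yy
def barR(a): # tool orientation for bar at angle a
    b=np.cos(a)*yy+np.sin(a)*uu; z=-n; x=-b; return R.from_matrix(np.stack([x,np.cross(z,x),z],1))
def cur():
    s=sense(); return s,np.array(s['eef_pos']),R.from_euler('xyz',s['tcp_rot'])
def plan(P,Rt):
    s,p,r=cur(); d=np.array(P)-p; v=(Rt*r.inv()).as_rotvec(); print('shift m',(d/1000).round(4),'rot',v.round(3),'minrows',np.linalg.norm(d)/50,np.linalg.norm(v)/.15)
E
python3 - <<'E'
from h import *
print(yy,sense()['qpos']); plan([647.5,76,208.5],barR(.36))
E
```

```text
[-1.30479412e-01 -9.91450554e-01  1.65153677e-04] [-1.35141827e+00  3.53488894e-01  1.63395535e+00 -7.83731014e-06
  1.15520948e+00 -2.40444688e-03]
shift m [ 0.5101  0.6854 -0.0392] rot [0.285 0.456 0.838] minrows 17.10502386364304 6.64028608420343
```

Emit:
send_rows(moves=[[[0.0255,0.0343,0.006,0.0142,0.0228,0.0419,1],[0.0255,0.0343,0.006,0.0142,0.0228,0.0419,1],[0.0255,0.0343,0.006,0.0142,0.0228,0.0419,1],[0.0255,0.0343,0.006,0.0142,0.0228,0.0419,1],[0.0255,0.0343,0.006,0.0142,0.0228,0.0419,1],[0.0255,0.0343,0.006,0.0142,0.0228,0.0419,1],[0.0255,0.0343,0.006,0.0142,0.0228,0.0419,1],[0.0255,0.0343,0.006,0.0142,0.0228,0.0419,1],[0.0255,0.0343,0.006,0.0142,0.0228,0.0419,1],[0.0255,0.0343,0.006,0.0142,0.0228,0.0419,1]]])

```text
clock: 1.15
eef_pos: [393.2, -265.1, 308.6]
tcp_rot: [-2.916, 0.146, 0.662]
contact_force: [0.7, -0.5, 0.5]
opening: 0.998
grasp_force: 0.0
```

Emit:
send_rows(moves=[[[0.0255,0.0343,-0.01,0.0142,0.0228,0.0419,1],[0.0255,0.0343,-0.01,0.0142,0.0228,0.0419,1],[0.0255,0.0343,-0.01,0.0142,0.0228,0.0419,1],[0.0255,0.0343,-0.01,0.0142,0.0228,0.0419,1],[0.0255,0.0343,-0.01,0.0142,0.0228,0.0419,1],[0.0255,0.0343,-0.01,0.0142,0.0228,0.0419,1],[0.0255,0.0343,-0.01,0.0142,0.0228,0.0419,1],[0.0255,0.0343,-0.01,0.0142,0.0228,0.0419,1],[0.0255,0.0343,-0.01,0.0142,0.0228,0.0419,1],[0.0255,0.0343,-0.01,0.0142,0.0228,0.0419,1]]])

```text
clock: 2.15
eef_pos: [648.2, 77.8, 207.5]
tcp_rot: [-2.648, 0.178, 1.127]
contact_force: [-0.3, -0.0, 0.5]
opening: 0.999
grasp_force: 0.0
```

```bash
cat >> h.py <<'E'
def wray(f,uv,p,r): # fisheye ray -> world origin, dir
    K=np.array(f['mtx']);T=np.array(f['T_tool_cam']);d=np.array([(uv[0]-K[0,2])/K[0,0],(uv[1]-K[1,2])/K[1,1]]);th=np.linalg.norm(d)
    v=np.r_[d/max(th,1e-9)*np.sin(th),np.cos(th)]; return p+r.apply(T[:3,3]),r.apply(T[:3,:3]@v)
def wplane(f,uv,p,r,n_,P0):
    o,d=wray(f,uv,p,r); return o+d*(n_@(np.array(P0)-o))/(n_@d)
def wz(f,uv,p,r,z): return wplane(f,uv,p,r,np.array([0,0,1.]),[0,0,z])
def wshot(name):
    s,p,r=cur(); f=grab_frame('wrist'); cv2.imwrite(f'pics/{name}.png',f['img'][:,:,::-1]); pickle.dump((f,p,r),open(name+'.pkl','wb')); print(s['clock'],p.round(1),np.round(s['tcp_rot'],3),np.round(s['qpos'],2),np.round(s['contact_force'],1))
    return f,p,r
E
python3 - <<'E'
from h import *
wshot('w1'); plan([647.5,76,208.5],barR(.36))
E
```

```text
2.15 [648.2  77.8 207.5] [-2.648  0.178  1.127] [0.07 0.71 1.23 0.1  1.71 0.55] [-0.3 -0.   0.5]
shift m [-0.0027 -0.0075  0.0044] rot [-0.003 -0.001 -0.007] minrows 0.18263808994377778 0.05091882803147136
```

View pics/w1.png

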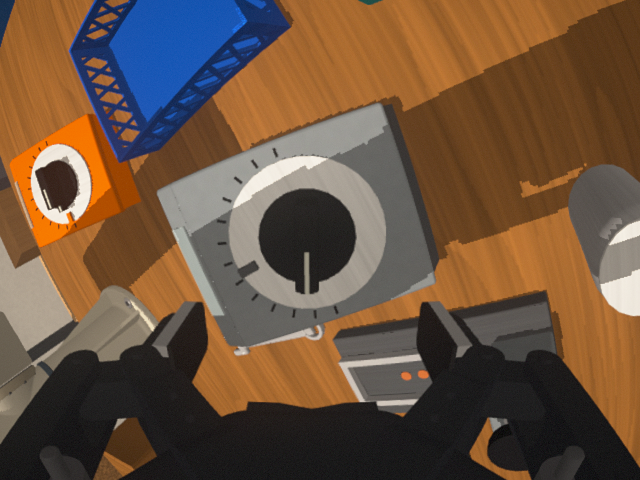

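The wrist view shows the dial skirt centred at (307,237), the white line and nose pointing straight down to (307,288), and the tab at (248,270). I'll let the arm settle and then measure these by mask.

Emit:
send_rows(moves=[[[0,0,0,0,0,0,1],[0,0,0,0,0,0,1],[0,0,0,0,0,0,1],[0,0,0,0,0,0,1]]])

```text
clock: 2.6
eef_pos: [647.3, 75.1, 209.3]
tcp_rot: [-2.65, 0.177, 1.123]
contact_force: [0.3, 0.2, 0.2]
opening: 1.001
grasp_force: 0.0
```

```bash
python3 - <<'E'
from h import *
f,p,r=wshot('w2'); hsv=cv2.cvtColor(f['img'],cv2.COLOR_RGB2HSV).astype(int)
def comp(m,c,roi):
    mm=np.zeros((480,640),np.uint8); x0,y0,x1,y1=roi; mm[y0:y1,x0:x1]=m[y0:y1,x0:x1]; nn,l,st,ce=cv2.connectedComponentsWithStats(mm); 
    i=min([k for k in range(1,nn) if st[k,4]>15],key=lambda k:np.linalg.norm(ce[k]-c)); return l==i,st[i],ce[i]
g=cv2.cvtColor(f['img'],cv2.COLOR_RGB2GRAY).astype(int)
print('vals line',f['img'][270,300:316,0].tolist(),'tab row',f['img'][270,232:266,0].tolist())
print('across',f['img'][237,215:400:4,0].tolist())
dk,st,ce=comp((g<60).astype(np.uint8),(307,237),(240,170,380,295)); print('dial',st,ce)
tb,st,ce=comp((g<90).astype(np.uint8)&~dk,(248,270),(235,258,262,282)); print('tab',st,ce)
# bezel: brighter than panel
P=C+6*n; q=wplane(f,ce,p,r,n,P)-C; print('tab y,up',q@yy,q@uu)
e=cv2.fitEllipse(cv2.convexHull(max(cv2.findContours(dk.astype(np.uint8),0,1)[0],key=cv2.contourArea))); print(e); q=wplane(f,e[0],p,r,n,C+8*n)-C; print('skirt c y,up',q@yy,q@uu)
for px in((307,255),(307,292)):
    q=wplane(f,px,p,r,n,C+40*n)-C; print('line',px,q@yy,q@uu)
E
```

```text
2.6 [647.3  75.1 209.3] [-2.65   0.177  1.123] [0.07 0.71 1.23 0.1  1.71 0.55] [0.3 0.2 0.2]
vals line [35, 37, 33, 34, 64, 128, 153, 154, 147, 113, 49, 32, 35, 35, 33, 34] tab row [99, 98, 100, 101, 98, 101, 93, 73, 68, 67, 67, 65, 66, 65, 62, 66, 71, 89, 121, 146, 155, 164, 168, 165, 168, 164, 165, 165, 163, 164, 164, 165, 164, 163]
across [102, 98, 103, 100, 164, 166, 162, 166, 162, 167, 167, 84, 38, 40, 39, 35, 40, 33, 33, 35, 34, 37, 36, 40, 35, 32, 36, 35, 33, 33, 32, 35, 33, 34, 33, 97, 165, 159, 160, 162, 165, 161, 159, 98, 97, 97, 99]
dial [ 259  185   97  104 7046] [306.96735737 231.90235595]
tab [235 258  24  24 233] [246.17596567 267.63090129]
tab y,up 6.383408039696829 55.84788003197737
((306.8445129394531, 234.74783325195312), (94.97113037109375, 102.40579223632812), 179.9065704345703)
skirt c y,up -1.747126485210555 2.641337927165875
line (307, 255) 3.652160047654399 4.35746500001791
line (307, 292) 28.333363183453955 13.834840271834599
```

```bash
cat > dm.py <<'E'
from h import *
from scipy.optimize import least_squares
def circ(c): # circle fit, robust
    return least_squares(lambda v:np.hypot(c[:,0]-v[0],c[:,1]-v[1])-v[2],[0,0,40],loss='soft_l1').x
def dialm(name):
    f,p,r=pickle.load(open(name+'.pkl','rb')); g=cv2.GaussianBlur(cv2.cvtColor(f['img'],cv2.COLOR_RGB2GRAY),(3,3),0).astype(int)
    def loc(px,h): 
        q=np.array([wplane(f,u,p,r,n,C+h*n)-C for u in px]); return np.stack([q@yy,q@uu],1)
    return f,g,loc
if __name__=='__main__':
    f,g,loc=dialm('w2')
    c0=np.array([307,233.]); ri=[];ro=[]
    for a in np.arange(0,2*np.pi,.05):
        d=np.array([np.cos(a),np.sin(a)]); rr=np.arange(30,100,.5); v=np.array([cv2.getRectSubPix(g.astype(np.float32),(1,1),tuple((c0+d*t).astype(float)))[0,0] for t in rr])
        i=np.argmax(v>95); 
        if i>0: ri.append(c0+d*rr[i])
        w=np.where((rr>65)&(v<130))[0]
        if len(w) : ro.append(c0+d*rr[w[0]])
    print('skirt',circ(loc(ri,8)).round(2),'bezel',circ(loc(ro,2)).round(2))
    m=((g<82)&(g>50)).astype(np.uint8); m[:258]=0;m[284:]=0;m[:,:234]=0;m[:,262:]=0
    nn,l,st,ce=cv2.connectedComponentsWithStats(m); k=1+np.argmax(st[1:,4]); print(st[k],ce[k],loc([ce[k]],6),loc([ce[k]],3))
E
python3 dm.py
```

```text
skirt [-2.79  2.18 36.28] bezel [-2.72  2.36 60.03]
[235 258  23  24 199] [246.49748744 267.28140704] [[ 6.21048241 55.49530845]] [[ 6.99557083 56.37727506]]
```

```bash
sed -i 's/^def barR/C0=C.copy(); G=C-2.75*yy+2.25*uu+34*n\ndef barR/' h.py; python3 - <<'E'
from h import *
print(G); plan(G+60*n,barR(.362)); plan(G-1*n,barR(.362)); print('axis -n*1.04',-n*1.04, sense()['eef_pos'])
E
```

```text
[590.06397313  86.26999688 111.78084273]
shift m [-0.0275  0.0071 -0.0455] rot [ 0.001  0.003 -0.   ] minrows 1.073029277416345 0.019455270373884916
shift m [-0.0578  0.0111 -0.0983] rot [ 0.001  0.003 -0.   ] minrows 2.291519199555181 0.019455270373884916
axis -n*1.04 [-0.5150045   0.06762685 -0.90099777] [647.32279584  75.23683791 209.24533899]
```

Emit:
send_rows(moves=[[[-0.0072,0.0014,-0.0123,0,0,0,1],[-0.0072,0.0014,-0.0123,0,0,0,1],[-0.0072,0.0014,-0.0123,0,0,0,1],[-0.0072,0.0014,-0.0123,0,0,0,1],[-0.0072,0.0014,-0.0123,0,0,0,1],[-0.0072,0.0014,-0.0123,0,0,0,1],[-0.0072,0.0014,-0.0123,0,0,0,1],[-0.0072,0.0014,-0.0123,0,0,0,1],[0,0,0,0,0,0,1],[0,0,0,0,0,0,1]]])

```text
clock: 3.65
eef_pos: [589.9, 87.5, 109.8]
tcp_rot: [-2.649, 0.178, 1.125]
contact_force: [0.2, 0.6, 0.2]
opening: 0.998
grasp_force: 0.0
```

Emit:
send_rows(moves=[[[0,0,0,0,0,0,-1],[0,0,0,0,0,0,-1],[0,0,0,0,0,0,-1],[0,0,0,0,0,0,-1],[0,0,0,0,0,0,-1],[0,0,0,0,0,0,-1],[0,0,0,0,0,0,-1],[0,0,0,0,0,0,-1]]], grip_force=25)

```text
clock: 4.45
eef_pos: [589.8, 87.7, 110.3]
tcp_rot: [-2.649, 0.178, 1.125]
contact_force: [-1.4, 1.9, 5.7]
opening: 0.181
grasp_force: 28.9
```

Emit:
send_rows(moves=[[[0,0,0,-0.0515,0.0068,-0.0901,-1],[0,0,0,-0.0515,0.0068,-0.0901,-1],[0,0,0,-0.0515,0.0068,-0.0901,-1],[0,0,0,-0.0515,0.0068,-0.0901,-1],[0,0,0,-0.0515,0.0068,-0.0901,-1],[0,0,0,-0.0515,0.0068,-0.0901,-1],[0,0,0,-0.0515,0.0068,-0.0901,-1],[0,0,0,-0.0515,0.0068,-0.0901,-1],[0,0,0,-0.0515,0.0068,-0.0901,-1],[0,0,0,-0.0515,0.0068,-0.0901,-1]]])

```text
clock: 5.45
eef_pos: [590.1, 87.1, 110.1]
tcp_rot: [-3.049, 0.516, 0.06]
contact_force: [0.4, -1.7, 3.0]
opening: 0.18
grasp_force: 28.9
```

Emit:
send_rows(moves=[[[0,0,0,0,0,0,-1],[0,0,0,0,0,0,-1],[0,0,0,0,0,0,1],[0,0,0,0,0,0,1],[0,0,0,0,0,0,1],[0,0,0,0,0,0,1],[0,0,0,0,0,0,1],[0.0099,-0.0013,0.0173,0,0,0,1],[0.0198,-0.0026,0.0346,0,0,0,1],[0.0198,-0.0026,0.0346,0,0,0,1]]])

```text
clock: 6.45
eef_pos: [639.3, 81.0, 197.0]
tcp_rot: [-3.046, 0.517, 0.066]
contact_force: [0.2, 0.2, 0.2]
opening: 0.998
grasp_force: 0.0
```

Emit:
send_rows(moves=[[[0.0099,-0.0013,0.0173,0,0,0,1],[0,0,0,0,0,0,1],[0,0,0,0,0,0,1],[0,0,0,0,0,0,1]]])

```text
clock: 6.85
eef_pos: [648.0, 79.8, 212.1]
tcp_rot: [-3.046, 0.518, 0.065]
contact_force: [-0.6, 0.5, -0.4]
opening: 0.996
grasp_force: 0.0
```

```bash
python3 - <<'E'
from h import *
f,p,r=wshot('w3'); K=f['mtx']
# expected pixel of dial centre
cv2.imwrite('pics/w3c.png',cv2.resize(f['img'][130:330,200:420],None,fx=3,fy=3,interpolation=cv2.INTER_CUBIC)[:,:,::-1])
E
```

```text
6.85 [648.   79.8 212.1] [-3.046  0.518  0.065] [0.07 0.71 1.22 0.1  1.72 1.59] [-0.6  0.5 -0.4]
```

View pics/w3c.png

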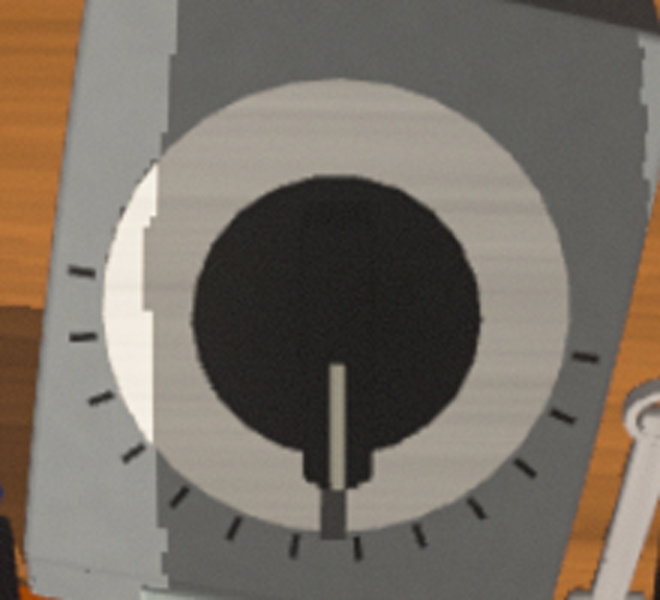

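The crop shows the nose line at x≈337 and the tab at x≈333, about 200 px from the axis. The error is about 0.02 rad, so the dial is set. Next is the offcut.

```bash
cat >> h.py <<'E'
def down(yaw): return R.from_euler('xyz',[np.pi,0,yaw])
E
python3 -c "
from h import *
plan([372,-357,190],down(-.325))"
```

```text
shift m [-0.276  -0.4368 -0.0222] rot [-0.16  -0.504 -0.357] minrows 10.343564867782106 4.254029107124701
```

Emit:
send_rows(moves=[[[-0.0184,-0.0291,0.006,-0.0107,-0.0336,-0.0238,1],[-0.0184,-0.0291,0.006,-0.0107,-0.0336,-0.0238,1],[-0.0184,-0.0291,0.006,-0.0107,-0.0336,-0.0238,1],[-0.0184,-0.0291,0.006,-0.0107,-0.0336,-0.0238,1],[-0.0184,-0.0291,0.006,-0.0107,-0.0336,-0.0238,1],[-0.0184,-0.0291,0.0,-0.0107,-0.0336,-0.0238,1],[-0.0184,-0.0291,0.0,-0.0107,-0.0336,-0.0238,1],[-0.0184,-0.0291,0.0,-0.0107,-0.0336,-0.0238,1],[-0.0184,-0.0291,0.0,-0.0107,-0.0336,-0.0238,1],[-0.0184,-0.0291,0.0,-0.0107,-0.0336,-0.0238,1]]])

```text
clock: 7.9
eef_pos: [463.6, -211.8, 242.8]
tcp_rot: [-3.134, 0.174, -0.206]
contact_force: [0.9, -0.2, 0.3]
opening: 0.999
grasp_force: 0.0
```

Emit:
send_rows(moves=[[[-0.0184,-0.0291,-0.0104,-0.0107,-0.0336,-0.0238,1],[-0.0184,-0.0291,-0.0104,-0.0107,-0.0336,-0.0238,1],[-0.0184,-0.0291,-0.0104,-0.0107,-0.0336,-0.0238,1],[-0.0184,-0.0291,-0.0104,-0.0107,-0.0336,-0.0238,1],[-0.0184,-0.0291,-0.0104,-0.0107,-0.0336,-0.0238,1],[0,0,0,0,0,0,1],[0,0,0,0,0,0,1],[0,0,0,0,0,0,1],[0,0,0,0,0,0,1]]])

```text
clock: 8.8
eef_pos: [374.0, -356.1, 191.8]
tcp_rot: [-3.141, -0.003, -0.324]
contact_force: [0.5, 0.2, -0.1]
opening: 1.0
grasp_force: 0.0
```

```bash
python3 - <<'E'
from h import *
f,p,r=wshot('w4'); hsv=cv2.cvtColor(f['img'],cv2.COLOR_RGB2HSV).astype(int)
m=((hsv[...,2]>100)&(hsv[...,1]<70)).astype(np.uint8); m[300:]=0
for c in cv2.findContours(m,0,1)[0]:
    if cv2.contourArea(c)>600:
        h=cv2.approxPolyDP(cv2.convexHull(c),5,True).reshape(-1,2); print(cv2.contourArea(c),h.tolist(),[wz(f,q,p,r,44)[:2].round(1).tolist() for q in h])
        pts=np.array([wz(f,q,p,r,44)[:2] for q in c.reshape(-1,2)],np.float32); print(cv2.minAreaRect(pts))
E
```

```text
8.8 [ 374.  -356.1  191.8] [-3.141e+00 -3.000e-03 -3.240e-01] [-0.76  0.25  1.92  0.    0.97  1.13] [ 0.5  0.2 -0.1]
860.5 [[10, 238], [25, 243], [46, 299], [33, 297], [9, 257]] [[468.5, -73.4], [456.7, -92.4], [397.9, -87.3], [404.7, -69.7], [452.1, -60.1]]
((433.7586669921875, -74.54315185546875), (32.63399887084961, 69.31246948242188), 85.12713623046875)
7430.5 [[336, 156], [335, 299], [287, 299], [284, 158]] [[425.2, -391.9], [318.1, -356.9], [330.4, -320.3], [436.0, -355.4]]
((377.63519287109375, -356.59259033203125), (40.49924087524414, 112.77113342285156), 71.46841430664062)
6450.5 [[16, 47], [41, 56], [74, 182], [3, 221], [0, 60]] [[635.8, -153.6], [608.0, -181.5], [484.3, -179.0], [487.2, -72.4], [636.1, -129.2]]
((561.2456665039062, -127.71996307373047), (107.60360717773438, 152.2945556640625), 88.44628143310547)
```

View pics/w4.png

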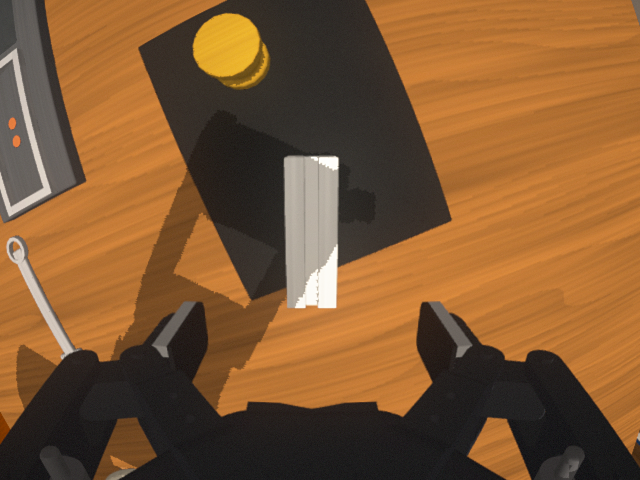

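The wrist view shows the offcut centred near (311,232), aligned with the tool, with the coupling well clear at (228,48). I'll descend and grip it high enough that the fingertips stay above the cradle rails.

Emit:
send_rows(moves=[[[0,0.0015,-0.026,0,0,0,1],[0,0,-0.026,0,0,0,1],[0,0,-0.026,0,0,0,1],[0,0,-0.026,0,0,0,1],[0,0,-0.026,0,0,0,1],[0,0,-0.0145,0,0,0,1],[0,0,-0.01,0,0,0,1],[0,0,0,0,0,0,1],[0,0,0,0,0,0,1],[0,0,0,0,0,0,1]]])

```text
clock: 9.85
eef_pos: [373.9, -355.7, 38.1]
tcp_rot: [3.141, -0.004, -0.325]
contact_force: [0.3, -0.8, 0.4]
opening: 0.997
grasp_force: 0.0
```

Emit:
send_rows(moves=[[[0,0,0,0,0,0,-1],[0,0,0,0,0,0,-1],[0,0,0,0,0,0,-1],[0,0,0,0,0,0,-1],[0,0,0,0,0,0,-1],[0,0,0,0,0,0,-1]]], grip_force=45)

```text
clock: 10.45
eef_pos: [373.4, -355.5, 37.6]
tcp_rot: [3.141, -0.003, -0.325]
contact_force: [-1.1, 1.3, 5.2]
opening: 0.461
grasp_force: 45.4
```

```bash
python3 -c "
from h import *
s,p,r=cur();print(p,s['tcp_rot'])
plan([566.2,-106,120],down(-.042))"
```

```text
[ 373.44161223 -355.4658033    37.64745749] [ 3.14142288e+00 -3.07089098e-03 -3.25385350e-01]
shift m [0.1928 0.2495 0.0824] rot [0.001 0.003 0.283] minrows 6.516776022811818 1.8893479200409888
```

Emit:
send_rows(moves=[[[0,0,0.01,0,0,0,-1],[0,0,0.03,0,0,0,-1],[0,0,0.03,0,0,0,-1],[0,0,0.03,0,0,0,-1],[0,0,0,0,0,0,-1],[0,0,0,0,0,0,-1]]])

```text
clock: 11.05
eef_pos: [373.4, -355.4, 137.8]
tcp_rot: [3.141, -0.004, -0.325]
contact_force: [0.5, 0.5, -3.0]
opening: 0.455
grasp_force: 46.2
```

Emit:
send_rows(moves=[[[0.0193,0.025,0,0,0,0.0283,-1],[0.0193,0.025,0,0,0,0.0283,-1],[0.0193,0.025,0,0,0,0.0283,-1],[0.0193,0.025,0,0,0,0.0283,-1],[0.0193,0.025,0,0,0,0.0283,-1],[0.0193,0.025,0,0,0,0.0283,-1],[0.0193,0.025,0,0,0,0.0283,-1],[0.0193,0.025,0,0,0,0.0283,-1],[0.0193,0.025,0,0,0,0.0283,-1],[0.0193,0.025,0,0,0,0.0283,-1]]])

```text
clock: 12.05
eef_pos: [565.7, -103.9, 135.3]
tcp_rot: [-3.141, 0.001, -0.041]
contact_force: [0.5, -0.5, -1.1]
opening: 0.457
grasp_force: 46.2
```

Emit:
send_rows(moves=[[[0,0,0,0,0,0,-1],[0,0,0,0,0,0,-1],[0,0,0,0,0,0,-1],[0,0,0,0,0,0,-1]]])

```text
clock: 12.45
eef_pos: [565.3, -106.0, 136.6]
tcp_rot: [-3.141, -0.001, -0.044]
contact_force: [-0.5, -0.0, -2.5]
opening: 0.463
grasp_force: 46.4
```

```bash
python3 - <<'E'
from h import *
f,p,r=wshot('w5')
f4,p4,r4=pickle.load(open('w4.pkl','rb'))
print('w4 rail corner',[wz(f4,q,p4,r4,30).round(1) for q in((49,189),(5,221))])
hsv=cv2.cvtColor(f['img'],cv2.COLOR_RGB2HSV).astype(int)
m=((hsv[...,2]>130)&(hsv[...,1]<50)).astype(np.uint8)
for c in cv2.findContours(m,0,1)[0]:
    if cv2.contourArea(c)>250:
        h=cv2.approxPolyDP(cv2.convexHull(c),4,True).reshape(-1,2); print(cv2.contourArea(c),h.tolist(),[wz(f,q,p,r,30)[:2].round(1).tolist() for q in h])
plan([566.2,-106,54],down(-.042))
E
```

```text
12.45 [ 565.3 -106.   136.6] [-3.141e+00 -1.000e-03 -4.400e-02] [-0.19  0.41  1.84  0.    0.9   1.43] [-0.5 -0.  -2.5]
w4 rail corner [array([ 492.7, -137. ,   30. ]), array([488.5, -60. ,  30. ])]
439.5 [[0, 401], [38, 416], [26, 425], [0, 414]] [[400.2, 256.7], [391.6, 195.4], [371.2, 227.1], [377.6, 271.6]]
24754.0 [[370, 173], [359, 401], [313, 408], [264, 401], [251, 175], [294, 170]] [[614.4, -145.0], [438.5, -138.2], [433.5, -101.3], [441.8, -62.7], [616.5, -70.1], [618.1, -97.4]]
19279.5 [[127, 157], [89, 379], [43, 413], [0, 397], [0, 158]] [[636.2, 15.6], [454.0, 97.3], [398.2, 184.1], [406.7, 252.5], [653.6, 143.8]]
594.0 [[365, 134], [329, 137], [276, 127], [364, 126]] [[639.1, -142.5], [637.8, -120.0], [645.7, -87.6], [644.2, -142.1]]
2949.0 [[366, 33], [364, 92], [247, 92], [245, 41]] [[704.9, -146.2], [665.8, -142.9], [669.3, -70.5], [703.2, -70.4]]
shift m [ 0.0007  0.     -0.0829] rot [0.    0.002 0.002] minrows 1.6573506939756484 0.01637214001671979
```

View pics/w5.png

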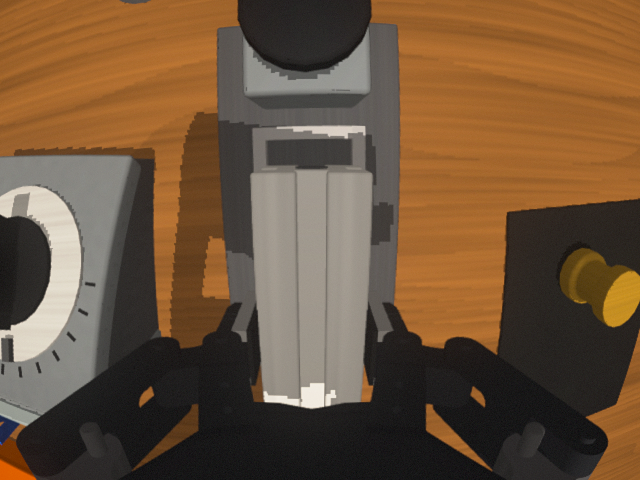

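The wrist view shows the held offcut over the cradle. The far rail is at row 126–135, between columns 253 and 365, and lines up with the offcut. Lowering it now.

Emit:
send_rows(moves=[[[0.0015,0.0005,-0.02,0,0,0.002,-1],[0,0,-0.02,0,0,0,-1],[0,0,-0.02,0,0,0,-1],[0,0,-0.01,0,0,0,-1],[0,0,-0.006,0,0,0,-1],[0,0,-0.004,0,0,0,-1],[0,0,-0.002,0,0,0,-1],[0,0,0,0,0,0,-1],[0,0,0,0,0,0,-1],[0,0,0,0,0,0,-1]]])

```text
clock: 13.5
eef_pos: [568.1, -104.8, 55.7]
tcp_rot: [3.142, -0.003, -0.04]
contact_force: [-0.4, -0.6, -2.5]
opening: 0.46
grasp_force: 46.3
```

Emit:
send_rows(moves=[[[0,0,-0.001,0,0,0,-1],[0,0,-0.001,0,0,0,-1],[0,0,-0.001,0,0,0,-1],[0,0,0,0,0,0,-1],[0,0,0,0,0,0,-1]]])

```text
clock: 14.0
eef_pos: [568.0, -104.8, 53.6]
tcp_rot: [3.142, -0.003, -0.04]
contact_force: [-5.4, 1.7, 15.2]
opening: 0.461
grasp_force: 48.5
```

Emit:
send_rows(moves=[[[0,0,0,0,0,0,1],[0,0,0,0,0,0,1],[0,0,0,0,0,0,1],[0,0,0,0,0,0,1],[0,0,0,0,0,0,1],[0,0,0.01,0,0,0,1],[0,0,0.04,0,0,0,1],[0,0,0.045,0,0,0,1],[0,0,0.045,0,0,0,1],[0,0,0,0,0,0,1]]])

```text
clock: 15.0
eef_pos: [571.4, -105.5, 199.2]
tcp_rot: [3.14, -0.013, -0.04]
contact_force: [0.7, -0.8, -1.0]
opening: 0.999
grasp_force: 0.0
```

```bash
python3 - <<'E'
from h import *
F=grab_frame('side');S=grab_frame('scene');f,p,r=wshot('w6')
a=cv2.resize(F['img'][225:345,300:470],None,fx=2.35,fy=2.35,interpolation=cv2.INTER_CUBIC);b=cv2.resize(f['img'][60:480,120:520],(400,420))[:282]
a=a[:282,:400]; cv2.imwrite('pics/c6.png',np.vstack([a,b])[:,:,::-1]);pickle.dump((F,S),open('F6.pkl','wb'))
o=[wz(f,q,p,r,30).round(1) for q in((320,200),)]
plan([686.5,-110.5,165],down(-.042))
E
```

```text
15.1 [ 568.5 -104.9  193.9] [ 3.141 -0.006 -0.04 ] [-0.19  0.34  1.79  0.    1.01  1.43] [-0.  -0.6 -0.9]
shift m [ 0.119  -0.0058 -0.0274] rot [ 0.     0.003 -0.002] minrows 2.4451794701340765 0.021874511142443098
```

View pics/c6.png

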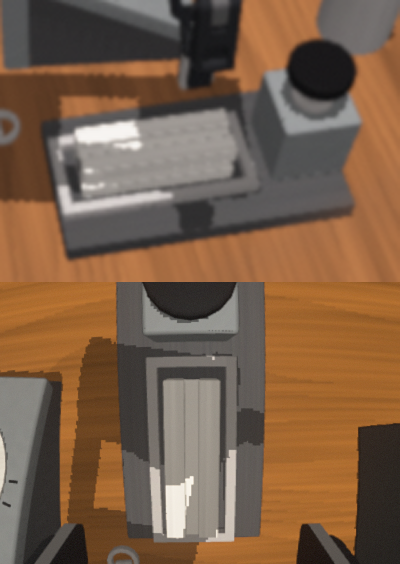

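The combined crop shows the offcut lying flat inside the rails, at (160,150) in the side part and (193,455) in the wrist part. Now the plunger.

Emit:
send_rows(moves=[[[0.024,-0.0012,0,0,0,0,-1],[0.024,-0.0012,0,0,0,0,-1],[0.024,-0.0012,0,0,0,0,-1],[0.024,-0.0012,0,0,0,0,-1],[0.023,-0.001,0,0,0,0,-1],[0,0,0,0,0,0,-1],[0,0,-0.015,0,0,0,-1],[0,0,-0.013,0,0,0,-1],[0,0,0,0,0,0,-1],[0,0,0,0,0,0,-1]]])

```text
clock: 16.15
eef_pos: [685.6, -110.5, 163.2]
tcp_rot: [-3.141, -0.0, -0.041]
contact_force: [0.7, 0.1, 0.7]
opening: 0.0
grasp_force: 0.0
```

Emit:
send_rows(moves=[[[0,0,-0.008,0,0,0,-1],[0,0,-0.008,0,0,0,-1],[0,0,-0.006,0,0,0,-1],[0,0,-0.005,0,0,0,-1],[0,0,-0.004,0,0,0,-1],[0,0,-0.004,0,0,0,-1],[0,0,0,0,0,0,-1],[0,0,0,0,0,0,-1]]])

```text
clock: 16.95
eef_pos: [687.0, -110.7, 129.9]
tcp_rot: [3.142, -0.003, -0.04]
contact_force: [-2.2, -0.2, 8.5]
opening: -0.0
grasp_force: 4.3
```

Emit:
send_rows(moves=[[[0,0,-0.002,0,0,0,-1],[0,0,-0.002,0,0,0,-1],[0,0,-0.001,0,0,0,-1],[0,0,-0.001,0,0,0,-1],[0,0,0,0,0,0,-1],[0,0,0,0,0,0,-1]]])

```text
clock: 17.55
eef_pos: [687.2, -110.7, 126.9]
tcp_rot: [3.141, -0.004, -0.04]
contact_force: [-10.2, -0.1, 28.8]
opening: -0.001
grasp_force: 14.7
```

The force rose to 29 N, so the plunger is on its stop. I'll hold briefly, then retreat above the offcut.

Emit:
send_rows(moves=[[[0,0,0,0,0,0,-1],[0,0,0.01,0,0,0,-1],[0,0,0.02,0,0,0,-1],[0,0,0.03,0,0,0,-1],[0,0,0.01,0,0,0,-1],[-0.024,0.0012,0,0,0,0,1],[-0.024,0.0012,0,0,0,0,1],[-0.024,0.0012,0,0,0,0,1],[-0.024,0.0012,0,0,0,0,1],[-0.023,0.001,0,0,0,0,1]]])

```text
clock: 18.55
eef_pos: [566.3, -104.6, 192.3]
tcp_rot: [-3.141, -0.002, -0.04]
contact_force: [0.5, 0.0, 0.2]
opening: 0.844
grasp_force: 0.0
```

Emit:
send_rows(moves=[[[0,0,0,0,0,0,1],[0,0,0,0,0,0,1],[0,0,0,0,0,0,1]]])

```text
clock: 18.85
eef_pos: [568.7, -104.9, 193.0]
tcp_rot: [3.142, -0.003, -0.04]
contact_force: [1.0, -0.1, 0.2]
opening: 0.997
grasp_force: 0.0
```

```bash
python3 -c "
from h import *
s,p,r=cur();print(p,s['opening']);plan([568,-104.8,54],down(-.04))"
```

```text
[ 568.6931973  -104.88954383  193.04338631] 0.9973568339449252
shift m [-7.00e-04  1.00e-04 -1.39e-01] rot [0.    0.003 0.   ] minrows 2.7809028617210663 0.02229697281609324
```

Emit:
send_rows(moves=[[[0,0,-0.03,0,0,0,1],[0,0,-0.03,0,0,0,1],[0,0,-0.03,0,0,0,1],[0,0,-0.03,0,0,0,1],[0,0,-0.012,0,0,0,1],[0,0,-0.005,0,0,0,1],[0,0,0,0,0,0,1],[0,0,0,0,0,0,1],[0,0,0,0,0,0,-1],[0,0,0,0,0,0,-1]]], grip_force=45)

```text
clock: 19.85
eef_pos: [568.4, -104.9, 57.2]
tcp_rot: [3.141, -0.004, -0.04]
contact_force: [0.3, 0.8, 0.1]
opening: 0.688
grasp_force: 0.0
```

Emit:
send_rows(moves=[[[0,0,0,0,0,0,-1],[0,0,0,0,0,0,-1],[0,0,0,0,0,0,-1],[0,0,0,0,0,0,-1],[0,0,0,0,0,0,-1],[0,0,0.01,0,0,0,-1],[0,0,0.03,0,0,0,-1],[0,0,0.05,0,0,0,-1],[0,0,0.05,0,0,0,-1],[0,0,0.05,0,0,0,-1]]])

```text
clock: 20.85
eef_pos: [567.1, -104.7, 248.5]
tcp_rot: [-3.141, -0.002, -0.04]
contact_force: [1.4, -0.1, -2.8]
opening: 0.455
grasp_force: 46.0
```

```bash
python3 - <<'E'
from h import *
s,p,r=cur();print(p,s['opening'],s['grasp_force'])
S,D=(pickle.load(open('F0.pkl','rb'))[k] for k in('scene','side'))
# crate floor corners
for f,b in((S,(400,210,515,345)),(D,(225,100,345,190))):
    h=cv2.cvtColor(f['img'],cv2.COLOR_RGB2HSV).astype(int);m=np.zeros((480,640),np.uint8);x0,y0,x1,y1=b
    hh=h[y0:y1,x0:x1];m[y0:y1,x0:x1]=(hh[...,0]>100)&(hh[...,0]<125)&(hh[...,1]>130)
    c=cv2.convexHull(np.vstack(cv2.findContours(m,0,1)[0]));q=cv2.approxPolyDP(c,3,True).reshape(-1,2);print(q.tolist(),[plane(f,u,65)[:2].round().tolist() for u in q],[plane(f,u,0)[:2].round().tolist() for u in q])
plan([483,345,200],down(-.04))
E
```

```text
[ 567.0796287  -104.66971275  248.47533906] 0.455391892530416 46.0336697101593
[[505, 236], [496, 320], [488, 336], [411, 315], [431, 220]] [[354.0, 426.0], [580.0, 437.0], [623.0, 426.0], [625.0, 260.0], [363.0, 251.0]] [[305.0, 438.0], [543.0, 449.0], [588.0, 437.0], [591.0, 262.0], [313.0, 252.0]]
[[321, 109], [339, 151], [338, 171], [243, 187], [230, 123]] [[592.0, 430.0], [601.0, 259.0], [583.0, 193.0], [370.0, 185.0], [358.0, 419.0]] [[611.0, 522.0], [620.0, 334.0], [601.0, 262.0], [367.0, 253.0], [354.0, 510.0]]
shift m [-0.0841  0.4497 -0.0485] rot [-0.     0.002  0.   ] minrows 9.200480270574632 0.014630028825146912
```

Emit:
send_rows(moves=[[[-0.0074,0.0372,0,0,0,0,-1],[-0.0074,0.0372,0,0,0,0,-1],[-0.0074,0.0372,0,0,0,0,-1],[-0.0074,0.0372,0,0,0,0,-1],[-0.0074,0.0372,0,0,0,0,-1],[-0.0074,0.0372,0,0,0,0,-1],[-0.0074,0.0372,0,0,0,0,-1],[-0.0074,0.0372,0,0,0,0,-1],[-0.0074,0.0372,0,0,0,0.02,-1],[-0.0074,0.0372,0,0,0,0.02,-1]]])

```text
clock: 21.85
eef_pos: [493.0, 268.5, 246.7]
tcp_rot: [-3.142, -0.003, 0.0]
contact_force: [0.3, -0.3, -1.6]
opening: 0.459
grasp_force: 46.1
```

Emit:
send_rows(moves=[[[-0.0074,0.0372,0,0,0,0.02,-1],[-0.0074,0.0372,0,0,0,0,-1],[0,0,0,0,0,0,-1],[0,0,0,0,0,0,-1],[0,0,-0.03,0,0,0,-1],[0,0,-0.04,0,0,0,-1],[0,0,-0.04,0,0,0,-1],[0,0,0,0,0,0,-1],[0,0,0,0,0,0,-1]]])

```text
clock: 22.75
eef_pos: [479.2, 340.6, 136.7]
tcp_rot: [3.141, -0.002, 0.019]
contact_force: [0.7, -0.5, -1.5]
opening: 0.458
grasp_force: 46.6
```

```bash
python3 - <<'E'
from h import *
f,p,r=wshot('w7'); h=cv2.cvtColor(f['img'],cv2.COLOR_RGB2HSV).astype(int)
m=((h[...,0]>100)&(h[...,0]<125)&(h[...,1]>130)).astype(np.uint8); ys,xs=np.nonzero(m)
c=max(cv2.findContours(m,0,1)[0],key=cv2.contourArea); q=cv2.approxPolyDP(cv2.convexHull(c),8,True).reshape(-1,2)
for u in q: print(u,wz(f,u,p,r,65)[:2].round(),wz(f,u,p,r,0)[:2].round())
E
```

```text
22.75 [479.2 340.6 136.7] [ 3.141e+00 -2.000e-03  1.900e-02] [ 0.62  0.42  1.81 -0.    0.91  2.17] [ 0.7 -0.5 -1.5]
[464  55] [604. 258.] [622. 230.]
[463 222] [508. 254.] [495. 225.]
[443 347] [426. 255.] [385. 226.]
[180 347] [423. 424.] [382. 452.]
[154 239] [495. 433.] [477. 463.]
[143  66] [595. 437.] [611. 468.]
[288  49] [599. 355.] [616. 359.]
```

The wrist view puts the rim at y 255–435 and the far wall at x 600, so the offcut is centred over the crate. I'll lower and release.

Emit:
send_rows(moves=[[[0,0.003,-0.025,0,0,0,-1],[0,0,-0.025,0,0,0,-1],[0,0,-0.02,0,0,0,-1],[0,0,-0.012,0,0,0,-1],[0,0,-0.008,0,0,0,-1],[0,0,-0.004,0,0,0,-1],[0,0,-0.002,0,0,0,-1],[0,0,0,0,0,0,-1],[0,0,0,0,0,0,-1]]])

```text
clock: 23.7
eef_pos: [479.6, 344.9, 41.9]
tcp_rot: [-3.141, -0.004, 0.02]
contact_force: [-1.3, -1.9, 6.6]
opening: 0.453
grasp_force: 47.7
```

Emit:
send_rows(moves=[[[0,0,0,0,0,0,1],[0,0,0,0,0,0,1],[0,0,0,0,0,0,1],[0,0,0,0,0,0,1],[0,0,0,0,0,0,1],[0,0,0.02,0,0,0,1],[0,0,0.04,0,0,0,1],[0,0,0.05,0,0,0,1],[0,0,0.04,0,0,0,1],[0,0,0,0,0,0,1]]])

```text
clock: 24.7
eef_pos: [481.7, 346.6, 196.2]
tcp_rot: [-3.136, -0.011, 0.02]
contact_force: [0.4, 0.8, 0.0]
opening: 0.999
grasp_force: 0.0
```

Emit:
send_rows(moves=[[[0,0,0,0,0,0,1],[0,0,0,0,0,0,1],[0,0,0,0,0,0,1],[0,0,0,0,0,0,1],[0,0,0,0,0,0,1]]])

```text
clock: 25.2
eef_pos: [478.7, 344.4, 189.3]
tcp_rot: [3.141, -0.001, 0.02]
contact_force: [-0.2, -0.2, -1.1]
opening: 1.003
grasp_force: 0.0
```

```bash
python3 - <<'E'
from h import *
f,p,r=wshot('w8'); h=cv2.cvtColor(f['img'],cv2.COLOR_RGB2HSV).astype(int)
m=((h[...,2]>100)&(h[...,1]<60)).astype(np.uint8)
for c in cv2.findContours(m,0,1)[0]:
    if cv2.contourArea(c)>1500:
        pts=np.array([wz(f,q,p,r,45)[:2] for q in c.reshape(-1,2)],np.float32); print(cv2.boundingRect(c),cv2.minAreaRect(pts))
S=grab_frame('scene'); F0=pickle.load(open('F0.pkl','rb'))['scene']
d=(np.abs(S['img'].astype(int)-F0['img']).max(2)>60).astype(np.uint8)
for nm,(x,y) in dict(coup=(178,215),can=(278,350),wrench=(316,210),plg=(239,278),dial=(343,268)).items(): print(nm,int(d[y-14:y+14,x-14:x+14].sum()))
E
```

```text
25.2 [478.7 344.4 189.3] [ 3.141e+00 -1.000e-03  2.000e-02] [ 0.62  0.36  1.77 -0.    1.01  2.17] [-0.2 -0.2 -1.1]
(283, 153, 56, 155) ((480.4346008300781, 344.7440185546875), (120.57508850097656, 40.79163360595703), 1.2541638612747192)
(545, 37, 95, 337) ((497.0452575683594, 50.77455139160156), (358.9102478027344, 116.98860168457031), 15.157407760620117)
coup 0
can 0
wrench 0
plg 0
dial 65
```

```bash
python3 -c "
from rig import sign_off
print(sign_off())"
```

```text
the job is handed in; nothing more can be done
None
```

The job is done and handed in at about 25 s, with no verdict returned. The dial is on its tab (about 0.02 rad off). The plunger went down to its stop and came back up, and the offcut lies flat and released in the blue crate. The coupling, can and wrench have not moved.

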